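Tuck the flashing strip under the lapped shingle of the chip apron and hold it down

TASK

Pick up the aluminium flashing strip by its red rib and slide its long front edge under the loose lapped shingle of the lathe's chip apron, between the side guides and fully home against the stop, without lifting the shingle. Then press the strip firmly flat on the apron board and finish while still holding it down (a push of about 10 N), as if for its adhesive to take. Leave the other things on the bench where they are.

Things in the scene. Friction and masses are not known exactly. Their poses are not given: they have to be found in the camera images.
- slot_mouth (a point): mouth of the apron's slot: the point on the board's upper face (12 mm above the bench) straight below the middle of the loose shingle's lip. x points level into the slot, under the shingle, away from the robot; y along the lip; z up. The slot is 135 mm wide (y -67.5 to 67.5), 6.5 mm high from the board to the shingle's underside, 36 mm deep to the stop
- board: plywood deck of the chip apron, fixed, 194 mm wide, 12 mm thick; axes as slot_mouth, origin 12 mm below it, on the bench. It reaches from x = -115 mm (bare in front of the lip) to 165 mm. On it, 6.5 mm high guides flare out from the slot's two ends, 156 mm apart at x = -31 mm
- shingle (a joint): loose wooden shingle over the slot, 106 (x) by 186 (y) by 9 mm, 110 g, hinged along its rear edge 106 mm beyond its lip, held down by its weight only. 0 = lying down, grows as the lip lifts (0.01 rad = 1 mm at the lip). Its top lies 27.5 mm above the bench; a fixed upper course of shingles, up to 41 mm above the bench, laps over its rear end
- flashing: flashing strip, loose, 120 to 190 g: flat aluminium plate 84 (x) by 130 (y) by 4 mm with an upright red rib. Origin at the centre of the plate's underside; x points to the front edge, the one that goes under the shingle (the edge farther from the rib); z up. It starts flat on the bench, left or right of the apron
- flashing_rib (a point): centre of the strip's red rib (the grip): 12 mm thick (x), 90 mm long (y), standing from the plate's top (4 mm over the strip's underside) to 36 mm over the underside; this point is 20 mm over the underside and 27 mm behind the plate's centre, so 69 mm behind the front edge and 15 mm ahead of the rear edge. Axes as the strip's
- flashing_nose (a point): middle of the strip's front edge, at its underside. Axes as the strip's
- chuck: steel chuck with a dark bayonet socket in its top, 96 mm diameter, 52 mm high, stands on the bench; origin at the centre of its underside
- jam_chuck: turned red cherry jam chuck, 84 mm diameter, 62 mm high; origin at the centre of its underside
- lid: rough zelkova lid, 112 mm diameter, 27 mm high; origin at the centre of its underside. It lies on the side of the apron where the strip is not
- spanner: brass spanner, 170 mm long, lying on the bench along its x; origin at its underside
- marking_block: white ceramic marking block, 45 x 30 x 30 mm, on the bench in front of the apron; origin at the centre of its underside
- bowl: dark turned bowl, closed on top, 128 mm diameter, 80 mm high; origin at the centre of its underside
Mind the look-alikes: they are no part of the job. What is shaped like the flashing but green or yellow is not meant.

How it is judged:
On the way:
1. the strip's front edge is 10 mm or more under the shingle's lip, flat on the board (within 4 mm) (x of flashing_nose in the frame of slot_mouth above 0.01 m and z of flashing_nose in the frame of slot_mouth between -0.004 and 0.004 m), for 0.1 s.
At the end, for the whole second after the job is handed in: Front edge 31 mm or more under the lip (stop at 36), within 6 mm of the slot's middle, square within 0.06 rad; strip flat on the board (2 mm, 0.03 rad), shingle down (under 0.02 rad); fingers still pressing: over 5 N strip on board, over 3 N fingers on strip (x of flashing_nose in the frame of slot_mouth between 0.031 and 0.04 m and y of flashing_nose in the frame of slot_mouth between -0.006 and 0.006 m and z of flashing_nose in the frame of slot_mouth between -0.003 and 0.002 m and angle between flashing's own z axis and vertical below 0.03 rad and angle between the x axis of flashing and the x axis of slot_mouth, either way round below 0.06 rad and value of joint shingle below 0.02 rad and contact force between flashing and board above 5 N and contact force between the fingers and flashing above 3 N); the arm keeps its last pose, push and grip.
It fails at once if the shingle is lifted more than 5 mm at its lip (0.05 rad) (value of joint shingle above 0.05 rad).
It fails at once if another thing on the bench is moved more than 20 mm (distance of any of chuck, jam_chuck, lid, spanner, marking_block, bowl from where it was at the start of the episode above 0.02 m).
It also fails if it takes over 38 s, if anything falls off the work surface, if the arm or the gripper's body presses on something with over 40 N, if the wrist force passes 120 N, or if a joint passes its speed limit or range.

ROBOT

A 6-joint arm with a two-finger parallel gripper is mounted at the origin on the work surface. World frame = base frame: x ahead of the robot, y to its left, z up, the work surface at z = 0. Lengths are in m, angles in rad, forces in N, time in s.
With the tool pointing down it reaches from about 0.35 to 0.775 m from the base axis. Payload 7.3 kg.
Tool frame: the origin (TCP) lies at the very end of the fingers, on their centre line; the grasp point (between the pads) lies 19 mm behind it; z points along the fingers, y is the line along which they close (so a half turn about z gives the same grasp; the last joint's range is limited). The gripper opens to 92 mm and grips with 3 to 60 N. Pads are 19 mm wide; open, the fingers measure 130 mm over their backs; the gripper's body (75 mm by 190 mm) begins 47 mm behind the grasp point.
Start: joints at [1.13, 0.342, 1.524, -0, 1.275, -0.146], TCP at [0.153, 0.502, 0.227] pointing down, gripper open.
Joint ranges: [-2.53, 2.53], [-0.77, 2.02], [0.04, 2.7], [-1, 4.14], [0.28, 2.66], [-3.11, 3.11]. Speed limits (rad/s): [2.57, 2.57, 3.14, 3.14, 3.14, 3.14].

INTERFACE

Orientations are given as [roll, pitch, yaw] about the fixed x, y, z axes, in that order (R = Rz(yaw) Ry(pitch) Rx(roll)).
In Python, from cell import * gives the robot as it stands.
- The arm moves only by the tool step_arm, never from a script. Its argument "commands" is a list of rows, each a list of 7 numbers: the opening, from 0 (shut) to 1 (fully open), then the shift along the world's x, y, z in cm, then the turn, a rotation vector about the world's x, y, z in rad. A call has 1 to 5 rows; each row is the pose to reach, as a shift and turn from the pose commanded when the call began; what a row does not reach only later rows make up. A row lasts 1/12 s, in which the tool goes at most 41.7 mm and 7.16 degrees, less where a joint would pass 70% of its speed; a pose out of reach is approached as far as the arm can. A call with a gripper value outside its range is refused whole. The fingers move at their own pace and stop on an object; "grip_force" is the grip in N (left out, the last holds). Time passes only in rows, so rows that repeat a pose let the fingers close. It gives the time, the measured TCP pose, the force, the opening and the grip force at its end, in the units of the state.
- observe(): the state, without advancing time (a new reading comes with each control period).
- read_camera(name): name is "side" or "top"; returns the picture (384x512x3 uint8, red, green, blue); there is no depth.
- camera_model(name): a dict with "vfov" (degrees; the focal length in pixels is half the picture's height over the tangent of half this angle, whatever the lens; pixels are square), "cx", "cy" (the principal point, pixels), "world_to_cam" (4x4, takes a point from world to camera coordinates). Camera axes: x right, y up, looking along -z (the intrinsics and any distortion apply to the point x, -y, -z); pixel columns grow to the right and rows downward; lengths in m; the calibration is good to about 2 mm. A picture is of the moment at which its call begins. camera_model takes no time and is no camera call.
- hand_in(): hands the job in; it is judged then, once.
The state is a dict: "time": time; "qpos": joint angles; "qvel": joint speeds; "joint_efforts": joint torques, N m; "tool_pos": TCP position; "tool_rot": TCP orientation; "contact_force": force on the tool from outside, world axes, zero at the start; "torque": the same for the moment, N m; "opening": finger opening in m; "grip_force": force on a finger pad.
Only numpy, scipy, OpenCV 4.12 (cv2) and the standard library are available. Lean on these libraries where they do the work, as an engineer would, in place of code of your own. Each camera call takes 0.05 s, during which the arm holds its last target. There are 200 camera calls.

## Working session

There is one attempt and no reset: what is moved stays moved. The work goes in short steps, Python scripts to look and compute and a tool call to move; the robot and the scene stay as the last step left them, time stands still between calls to the robot, and variables do not carry over. Pictures are saved under pics/ and viewed, at most 10 in all, crops included, and the job is handed in when it is done.

Besides the shell and the picture viewer there is one more tool, called after "Emit:" as name(argument=value, ...) on one line, values as JSON. step_arm: Moves the arm, as the interface text tells. Its arguments: {"type":"object","properties":{"commands":{"type":"array"},"grip_force":{"type":"number"}},"required":["commands"]}

```bash
mkdir -p pics; ls; python3 - <<'E'
from cell import *
import cv2,json
for n in("top","side"):
    im=read_camera(n); cv2.imwrite(f"pics/{n}0.png",im[:,:,::-1])
    m=camera_model(n); print(n,{k:(v.tolist() if hasattr(v,'tolist') else v) for k,v in m.items()})
s=observe();print(s)
E
```

```text
pics
top {'vfov': 42.15571602814672, 'cx': 251.1435653202757, 'cy': 189.29679882279464, 'world_to_cam': [[-0.02139344889629022, -0.9997380613940673, 0.00813197050868198, 0.008578981382972334], [0.9945228121704559, -0.020448102081219142, 0.10250000582363072, -0.5393400107814574], [-0.10230687375191416, 0.010280258815238903, 0.9946997636783682, -1.7589990656031247], [0.0, 0.0, 0.0, 1.0]]}
side {'vfov': 54.444797147297734, 'cx': 260.1234348018419, 'cy': 190.38093942428057, 'world_to_cam': [[0.9978448499267376, -0.06534838702379117, -0.005936647882046619, -0.5561828422667944], [0.049558858135001715, 0.6912527619621672, 0.7209116025283753, -0.07155421664204016], [-0.04300668616670421, -0.719652143325554, 0.6930015999634448, -1.0755448863323886], [0.0, 0.0, 0.0, 1.0]]}
{'time': 0.1, 'qpos': array([ 1.12996909e+00,  3.42658528e-01,  1.52489447e+00, -3.30812929e-05,
        1.27539563e+00, -1.46008251e-01]), 'qvel': array([ 0.00028585, -0.00397263, -0.00269527, -0.00021505, -0.00023701,
       -0.00117615]), 'joint_efforts': array([ 7.29347812e-04, -4.32004237e+01, -2.44698608e+01,  7.19218492e-02,
        5.24115062e-02, -2.19180288e-05]), 'tool_pos': array([0.15238875, 0.50203027, 0.22612104]), 'tool_rot': array([-3.14024651e+00, -1.65981694e-04,  2.84678321e+00]), 'contact_force': array([0.73414275, 0.40278511, 0.1363876 ]), 'torque': array([ 0.00314912, -0.03688218, -0.0408519 ]), 'grip_force': 0.0, 'opening': 0.0917672470298458}
```

View pics/top0.png

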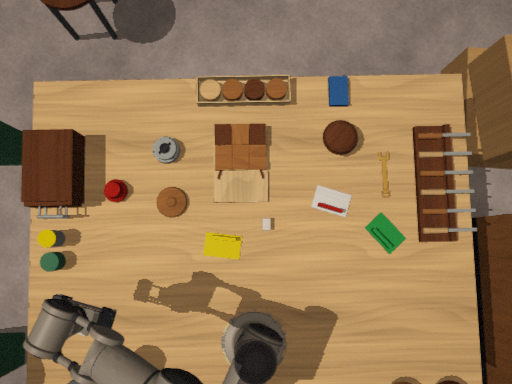

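View pics/side0.png

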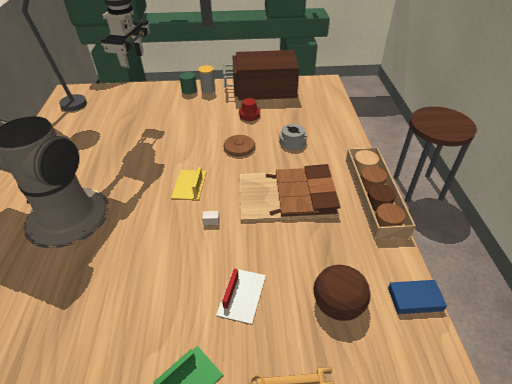

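The top view shows the white strip with its red rib at about (331,201), the rib on the robot's side. The apron is at (241,165), with its lip at about row 171 and bare board down to row 202. The side view shows the strip at (242,295) and the apron at (290,195). Next I measure both.

```bash
cat > h.py <<'E'
from cell import *
import numpy as np, cv2
def K(m):
    f=192/np.tan(np.radians(m["vfov"]/2)); return f,m["cx"],m["cy"]
def ray(n,uv,z):
    m=camera_model(n); f,cx,cy=K(m); T=np.array(m["world_to_cam"]); R=T[:3,:3]
    c=-R.T@T[:3,3]; uv=np.atleast_2d(uv)
    d=np.c_[(uv[:,0]-cx)/f,-(uv[:,1]-cy)/f,-np.ones(len(uv))]@R
    return c+d*((z-c[2])/d[:,2])[:,None]
def proj(n,p):
    m=camera_model(n); f,cx,cy=K(m); T=np.array(m["world_to_cam"])
    q=np.atleast_2d(p)@T[:3,:3].T+T[:3,3]
    return np.c_[cx+f*q[:,0]/-q[:,2],cy-f*q[:,1]/-q[:,2]]
def mask(im,kind,box):
    h=cv2.cvtColor(im,cv2.COLOR_RGB2HSV).astype(int); H,S,V=h[...,0],h[...,1],h[...,2]
    r=im[...,0].astype(int)
    if kind=="red": m=((H<6)|(H>172))&(S>150)&(r>80)
    if kind=="white": m=(S<45)&(V>170)
    if kind=="strip": m=((S<45)&(V>150))|(((H<6)|(H>172))&(S>150))
    if kind=="brown": m=(V<185)&(S>90)
    o=np.zeros(m.shape,np.uint8); x0,y0,x1,y1=box; o[y0:y1,x0:x1]=m[y0:y1,x0:x1]; return o
def rect(m):
    c=max(cv2.findContours(m,cv2.RETR_EXTERNAL,cv2.CHAIN_APPROX_NONE)[0],key=cv2.contourArea)
    return cv2.minAreaRect(c),c
E
python3 - <<'E'
from h import *
np.set_printoptions(precision=4,suppress=True)
T=cv2.imread("pics/top0.png")[:,:,::-1].copy();S=cv2.imread("pics/side0.png")[:,:,::-1].copy()
for n,im,box in(("top",T,(300,175,362,225)),("side",S,(205,260,280,330))):
  for k,z in(("red",.036),("strip",.004)):
    m=mask(im,k,box); ys,xs=np.nonzero(m); r,c=rect(m)
    w=ray(n,c.reshape(-1,2),z); wr=cv2.minAreaRect((w[:,:2]*1000).astype(np.float32))
    print(n,k,len(xs),"cent",xs.mean(),ys.mean(),"world rect mm",wr, cv2.boxPoints(wr).tolist() if k=="strip" else ray(n,[xs.mean(),ys.mean()],z))
a=cv2.resize(T[105:225,195:365,::-1],None,fx=4.6,fy=4.6,interpolation=cv2.INTER_NEAREST)
b=cv2.resize(S[155:330,200:350,::-1],None,fx=3.4,fy=3.4,interpolation=cv2.INTER_NEAREST)
cv2.imwrite("pics/tc.png",a);cv2.imwrite("pics/sc.png",b)
E
```

```text
top red 75 cent 329.56 207.12 world rect mm ((468.59490966796875, -281.7999267578125), (87.77652740478516, 10.642459869384766), 72.01840209960938) [[ 0.469  -0.2805  0.036 ]]
top strip 740 cent 330.9972972972973 200.20135135135135 world rect mm ((494.4504089355469, -292.2478942871094), (128.323486328125, 82.32473754882812), 72.03388977050781) [[435.5041809082031, -340.5843505859375], [513.814697265625, -365.977783203125], [553.3966064453125, -243.91143798828125], [475.08612060546875, -218.51800537109375]]
side red 192 cent 229.140625 288.1197916666667 world rect mm ((467.5299072265625, -290.4705505371094), (101.75851440429688, 14.473297119140625), 75.24524688720703) [[ 0.4669 -0.2932  0.036 ]]
side strip 1576 cent 242.41434010152284 295.7189086294416 world rect mm ((494.3376770019531, -291.49127197265625), (130.64796447753906, 84.39642333984375), 71.97968292236328) [[434.00115966796875, -340.55670166015625], [514.2576904296875, -366.66510009765625], [554.6741943359375, -242.42584228515625], [474.41766357421875, -216.31744384765625]]
```

View pics/tc.png

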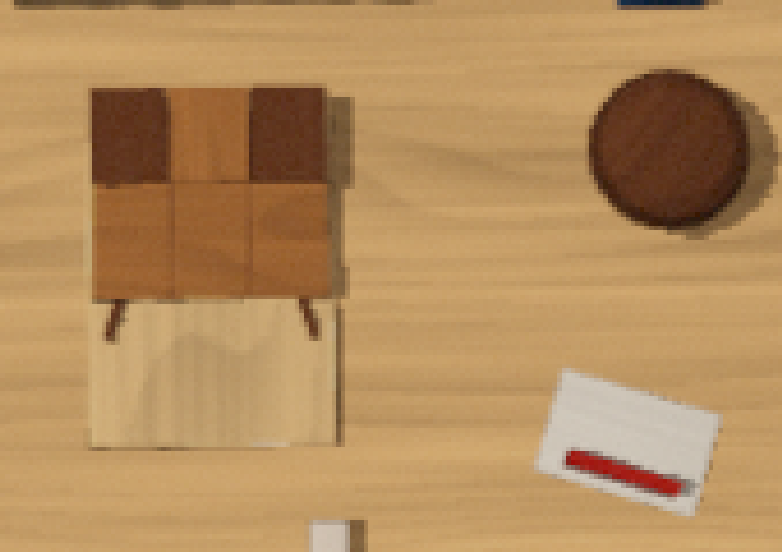

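View pics/sc.png

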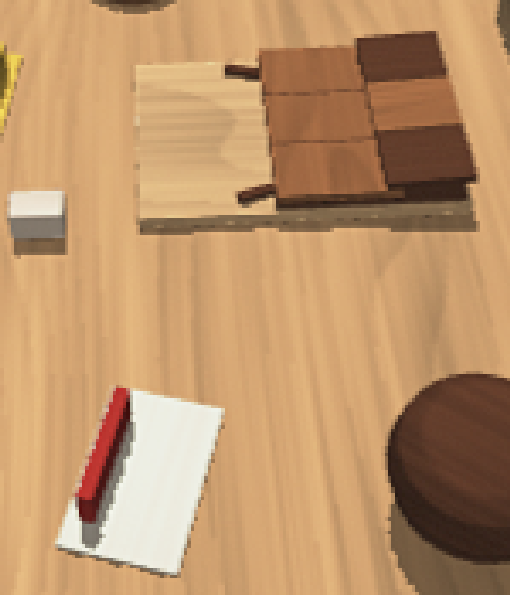

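Crops: the strip's plate measures 129 x 83 mm on the bench, with its centre at (0.494,-0.292) and yaw about -18°; both views agree. In the top crop the lip runs from (93,298) to (330,298), and the board's front edge from (90,447) to (338,445). Now the edges of the apron.

```bash
python3 - <<'E'
from h import *
np.set_printoptions(precision=4,suppress=True)
T=cv2.imread("pics/top0.png")[:,:,::-1].astype(float);S=cv2.imread("pics/side0.png")[:,:,::-1].astype(float)
def edge(p):  # subpixel half-level crossing of strongest step
    p=np.asarray(p); g=np.abs(np.diff(p)); i=g.argmax(); s=slice(max(i-1,0),i+2); return (g[s]*(np.arange(len(g))[s]+.5)).sum()/g[s].sum()
def world(n,pts,z,name):
    w=ray(n,pts,z); vx,vy,x0,y0=cv2.fitLine((w[:,:2]*1000).astype(np.float32),cv2.DIST_HUBER,0,.01,.01).ravel()
    res=np.abs((w[:,0]*1000-x0)*vy-(w[:,1]*1000-y0)*vx)
    print(n,name,"pt mm",x0,y0,"dir deg",np.degrees(np.arctan2(vy,vx)),"res med",np.median(res))
# top: blue channel
B=T[...,2]
lip=[(u,163+edge(B[163:176,u])) for u in list(range(227,256))]
world("top",lip,.0275,"lip@27.5")
world("top",[(u,196+edge(T[196:207,u].sum(1))) for u in range(218,266)],.012,"front")
sh=[(210+edge(B[v,210:222]),v) for v in range(147,168)];world("top",sh,.0275,"sh left(+y)")
sh2=[(260+edge(B[v,260:273]),v) for v in range(147,168)];world("top",sh2,.0275,"sh right")
world("top",[(209+edge(B[v,209:219]),v) for v in range(183,200)],.012,"bd left")
world("top",[(263+edge(B[v,263:269]),v) for v in range(183,200)],.012,"bd right")
B=S[...,2]
world("side",[(272+edge(B[v,272:290]),v) for v in range(180,208)],.0275,"lip")
world("side",[(234+edge(S[v,234:246].sum(1)),v) for v in range(178,214)],.012,"front")
E
```

```text
top lip@27.5 pt mm 611.1073 45.582363 dir deg -88.95811 res med 0.5416426222822078
top front pt mm 496.1888 32.86034 dir deg 89.72351 res med 0.4620060937254372
top sh left(+y) pt mm 664.77856 126.35791 dir deg -0.41716117 res med 0.1922320500583412
top sh right pt mm 656.1701 -70.86519 dir deg 1.8792522 res med 0.981811720075693
top bd left pt mm 538.8824 132.01846 dir deg -0.28446114 res med 0.9996598570550284
top bd right pt mm 531.0876 -61.27195 dir deg -1.9710156 res med 0.11947374188140242
side lip pt mm 611.18726 18.140125 dir deg 89.441574 res med 0.6623847723530429
side front pt mm 499.55438 35.232674 dir deg 89.70673 res med 0.6220216962605645
```

Both views put the lip at x≈0.611 m. The board measures 193 mm wide, and its front edge gives a lip within 3 mm of that. So slot_mouth is about (0.612, 0.034, 0.012) with yaw about 0. The rib is at (0.469,-0.283), strip yaw -0.314, so the grasp yaw is 1.257. Moving there now.

Emit:
step_arm(commands=[[1,15,-12,0,0,0,-0.6],[1,15,-12,0,0,0,-0.6],[1,15,-12,0,0,0,-0.6],[1,15,-12,0,0,0,-0.6],[1,15,-12,0,0,0,-0.6]])

```text
time: 0.52
tool_pos: [0.3047, 0.38, 0.2264]
tool_rot: [-3.141, 0.001, 2.239]
contact_force: [-0.3, 1.1, -0.5]
opening: 0.0921
grip_force: 0.0
```

Emit:
step_arm(commands=[[1,11,-17,0,0,0,-0.6],[1,11,-17,0,0,0,-0.6],[1,11,-17,0,0,0,-0.6],[1,11,-17,0,0,0,-0.6],[1,11,-17,0,0,0,-0.6]])

```text
time: 0.93
tool_pos: [0.4133, 0.21, 0.2266]
tool_rot: [-3.141, 0.0, 1.64]
contact_force: [1.2, 0.2, 0.1]
opening: 0.0922
grip_force: 0.0
```

Emit:
step_arm(commands=[[1,3,-20,0,0,0,-0.39],[1,3,-20,0,0,0,-0.39],[1,3,-20,0,0,0,-0.39],[1,3,-20,0,0,0,-0.39],[1,3,-20,0,0,0,-0.39]])

```text
time: 1.35
tool_pos: [0.4423, 0.0099, 0.2266]
tool_rot: [-3.141, 0.0, 1.255]
contact_force: [0.9, 0.5, 0.3]
opening: 0.0919
grip_force: 0.0
```

Emit:
step_arm(commands=[[1,2,-20,0,0,0,0],[1,2,-20,0,0,0,0],[1,2,-20,0,0,0,0],[1,2,-20,0,0,0,0],[1,2,-20,0,0,0,0]])

```text
time: 1.77
tool_pos: [0.4621, -0.1905, 0.2265]
tool_rot: [-3.141, 0.0, 1.256]
contact_force: [0.7, -0.0, 0.7]
opening: 0.0918
grip_force: 0.0
```

Emit:
step_arm(commands=[[1,0.7,-9.3,-14,0,0,0],[1,0.7,-9.3,-14,0,0,0],[1,0.7,-9.3,-14,0,0,0],[1,0.7,-9.3,-14,0,0,0],[1,0.7,-9.3,-14,0,0,0]])

```text
time: 2.18
tool_pos: [0.4662, -0.2817, 0.0794]
tool_rot: [-3.131, -0.003, 1.254]
contact_force: [-1.1, 0.9, -1.0]
opening: 0.0917
grip_force: 0.0
```

```bash
python3 - <<'E'
from h import *
im=read_camera("side");S=cv2.imread("pics/side0.png")
cv2.imwrite("pics/s1.png",cv2.resize(im[190:350,160:320,::-1],None,fx=3.5,fy=3.5))
print(observe()["tool_pos"])
E
```

```text
[ 0.46710952 -0.28081669  0.0822069 ]
```

View pics/s1.png

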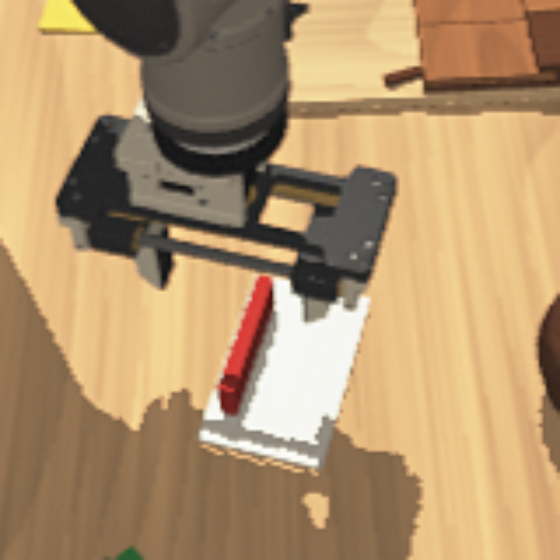

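The gripper is squared to the rib and hangs above it, with the rib at about (245,345) in the crop. The line of its fingers crosses the rib, so I go down.

Emit:
step_arm(commands=[[1,0,-0.2,-4,0,0,0],[1,0,-0.2,-6,0,0,0],[1,0,-0.2,-7,0,0,0],[1,0,-0.2,-7.7,0,0,0],[1,0,-0.2,-7.7,0,0,0]], grip_force=40)

```text
time: 2.65
tool_pos: [0.4698, -0.2821, 0.01]
tool_rot: [-3.142, -0.0, 1.257]
contact_force: [-0.8, 1.4, 0.5]
opening: 0.0915
grip_force: 0.0
```

Emit:
step_arm(commands=[[0,0,0,0,0,0,0],[0,0,0,0,0,0,0],[0,0,0,0,0,0,0],[0,0,0,0,0,0,0],[0,0,0,0,0,0,0]])

```text
time: 3.07
tool_pos: [0.4698, -0.2828, 0.0104]
tool_rot: [3.14, 0.0, 1.257]
contact_force: [-0.5, 0.9, -0.3]
opening: 0.0633
grip_force: 0.0
```

Emit:
step_arm(commands=[[0,0,0,0,0,0,0],[0,0,0,0,0,0,0],[0,0,0,0,0,0,0]])

```text
time: 3.32
tool_pos: [0.4695, -0.2827, 0.0098]
tool_rot: [3.141, 0.0, 1.257]
contact_force: [-0.6, -1.0, 0.1]
opening: 0.0435
grip_force: 0.0
```

Emit:
step_arm(commands=[[0,0,0,0,0,0,0],[0,0,0,0,0,0,0],[0,0,0,0,0,0,0],[0,0,0,0,0,0,0],[0,0,0,0,0,0,0]])

```text
time: 3.73
tool_pos: [0.4695, -0.2826, 0.0097]
tool_rot: [-3.141, -0.0, 1.257]
contact_force: [0.4, 0.4, -0.9]
opening: 0.0118
grip_force: 40.0
```

Emit:
step_arm(commands=[[0,0,0,0,0,0,0],[0,0,0,0,0,0,0],[0,0,0,0,0,0,0]])

```text
time: 3.98
tool_pos: [0.4695, -0.2826, 0.0097]
tool_rot: [-3.142, -0.0, 1.257]
contact_force: [0.8, -0.0, -0.3]
opening: 0.0115
grip_force: 40.0
```

Gripped: the opening is 11.5 mm on the 12 mm rib. Lifting, then carrying to a point in front of the slot.

Emit:
step_arm(commands=[[0,0,0,1,0,0,0],[0,0,0,3,0,0,0],[0,0,0,6,0,0,0],[0,0,0,8,0,0,0],[0,0,0,8,0,0,0]])

```text
time: 4.4
tool_pos: [0.4717, -0.2842, 0.0946]
tool_rot: [3.134, 0.003, 1.257]
contact_force: [0.6, -1.1, -1.0]
opening: 0.0118
grip_force: 40.0
```

Emit:
step_arm(commands=[[0,0.5,3,0,0,0,0.06],[0,0.8,6,0,0,0,0.12],[0,1,9,0,0,0,0.18],[0,1.2,12.5,0,0,0,0.24],[0,1.5,16,0,0,0,0.314]])

```text
time: 4.82
tool_pos: [0.4838, -0.1212, 0.0893]
tool_rot: [-3.141, -0.0, 1.573]
contact_force: [0.9, 0.2, -1.6]
opening: 0.0119
grip_force: 40.0
```

Emit:
step_arm(commands=[[0,0.3,4,0,0,0,0],[0,0.5,8,0,0,0,0],[0,0.6,11.5,0,0,0,0],[0,0.8,14,0,0,0,0],[0,0.8,15.7,0,0,0,0]])

```text
time: 5.23
tool_pos: [0.4919, 0.0371, 0.0894]
tool_rot: [-3.141, -0.001, 1.573]
contact_force: [0.6, -0.2, -1.6]
opening: 0.0113
grip_force: 40.0
```

Emit:
step_arm(commands=[[0,0,0,-2,0,0,0],[0,0,0,-3,0,0,0],[0,0,0,-4,0,0,0],[0,0,0,-4,0,0,0]])

```text
time: 5.57
tool_pos: [0.4909, 0.034, 0.0476]
tool_rot: [-3.137, -0.0, 1.57]
contact_force: [-0.2, -0.9, -1.1]
opening: 0.0118
grip_force: 40.0
```

```bash
python3 - <<'E'
from h import *
np.set_printoptions(precision=4,suppress=True)
t=read_camera("top");s=read_camera("side")
a=cv2.resize(t[130:225,190:300,::-1],None,fx=4,fy=4);b=cv2.resize(s[130:235,190:310,::-1],None,fx=4,fy=4)
a=cv2.copyMakeBorder(a,0,40,0,0,cv2.BORDER_CONSTANT); cv2.imwrite("pics/tA.png",t[:,:,::-1]);cv2.imwrite("pics/sA.png",s[:,:,::-1])
a=cv2.resize(a,(380,420));b=cv2.resize(b,(420,420)); cv2.imwrite("pics/c2.png",np.hstack([a,b]))
print(observe()["tool_pos"],observe()["tool_rot"])
E
```

```text
[0.4923 0.0338 0.0493] [-3.1403 -0.0001  1.5696]
```

View pics/c2.png

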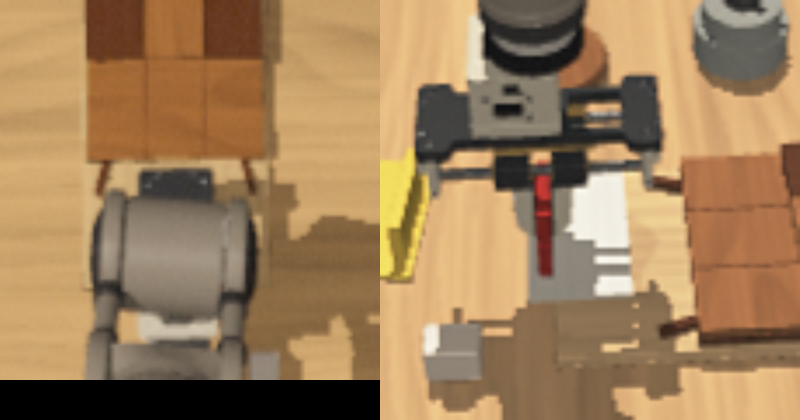

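The strip hangs level in the grip. In the right half of the picture its front right corner is at about (632,297), and the slot's guides are ahead of it. I check the corner against where it should be.

```bash
python3 - <<'E'
from h import *
np.set_printoptions(precision=4,suppress=True)
c=lambda x,y:((x-380+.5)/3.5-.5+190,(y+.5)/4-.5+130)
for n,p,z in(("front right",(632,297),.0416),("rear right",(528,300),.0416),("shingle lip right top",(698,331),.0275),("shingle lip left top",(683,158),.0275),("guide R tip",(662,333),.0185),("guide L tip",(646,181),.0185)): print(n,ray("side",c(*p),z)[0])
E
```

```text
front right [ 0.5596 -0.0347  0.0416]
rear right [ 0.4765 -0.0317  0.0416]
shingle lip right top [ 0.6107 -0.0577  0.0275]
shingle lip left top [0.6166 0.1274 0.0275]
guide R tip [ 0.5828 -0.0493  0.0185]
guide L tip [0.5822 0.1127 0.0185]
```

Emit:
step_arm(commands=[[0,0,0.1,-1,0,0,0],[0,0,0.1,-1.8,0,0,0],[0,0,0.1,-2.4,0,0,0],[0,0,0.1,-2.65,0,0,0],[0,0,0.1,-2.65,0,0,0]])

```text
time: 6.08
tool_pos: [0.492, 0.0353, 0.0224]
tool_rot: [-3.14, -0.0, 1.571]
contact_force: [-0.7, -0.6, -0.9]
opening: 0.0117
grip_force: 40.0
```

Emit:
step_arm(commands=[[0,0,0,-0.05,0,0,0],[0,0,0,-0.1,0,0,0],[0,0,0,-0.1,0,0,0]])

```text
time: 6.33
tool_pos: [0.4927, 0.0354, 0.0224]
tool_rot: [3.141, 0.0, 1.571]
contact_force: [-0.9, 0.6, -0.9]
opening: 0.0114
grip_force: 40.0
```

Emit:
step_arm(commands=[[0,0,0,-0.05,0,0,0],[0,0,0,-0.1,0,0,0],[0,0,0,-0.1,0,0,0]])

```text
time: 6.58
tool_pos: [0.4927, 0.0354, 0.0217]
tool_rot: [3.141, 0.0, 1.571]
contact_force: [-1.2, 0.2, 3.9]
opening: 0.0121
grip_force: 40.0
```

Board contact at TCP z 0.0217, as predicted. I back off a hair and slide in gently.

Emit:
step_arm(commands=[[0,0.3,0,0.05,0,0,0],[0,1,0,0.05,0,0,0],[0,2,0,0.05,0,0,0],[0,3,0,0.05,0,0,0],[0,3.8,0,0.05,0,0,0]])

```text
time: 7.0
tool_pos: [0.532, 0.0353, 0.0217]
tool_rot: [3.14, 0.0, 1.571]
contact_force: [0.6, 0.4, -1.3]
opening: 0.0122
grip_force: 40.0
```

Emit:
step_arm(commands=[[0,0.2,0,0,0,0,0],[0,0.5,0,0,0,0,0],[0,0.8,0,0,0,0,0],[0,1.1,0,0,0,0,0],[0,1.4,0,0,0,0,0]])

```text
time: 7.42
tool_pos: [0.5446, 0.0354, 0.0217]
tool_rot: [-3.142, -0.0, 1.571]
contact_force: [-0.9, -0.4, 0.0]
opening: 0.0117
grip_force: 40.0
```

Emit:
step_arm(commands=[[0,0.3,0,0,0,0,0],[0,0.6,0,0,0,0,0],[0,0.9,0,0,0,0,0],[0,1.2,0,0,0,0,0],[0,1.2,0,0,0,0,0]])

```text
time: 7.83
tool_pos: [0.5573, 0.0353, 0.0217]
tool_rot: [3.141, 0.0, 1.571]
contact_force: [0.4, 0.4, -1.8]
opening: 0.012
grip_force: 40.0
```

```bash
python3 - <<'E'
from h import *
s=read_camera("side");t=read_camera("top")
a=cv2.resize(t[110:210,200:285,::-1],(360,420));b=cv2.resize(s[150:230,220:320,::-1],(435,420))
cv2.imwrite("pics/c3.png",np.hstack([a,b]));print(observe()["contact_force"],observe()["torque"])
E
```

```text
[ 1.2115115  -0.39475828 -0.76566111] [-0.05125789 -0.03718374  0.00147941]
```

View pics/c3.png

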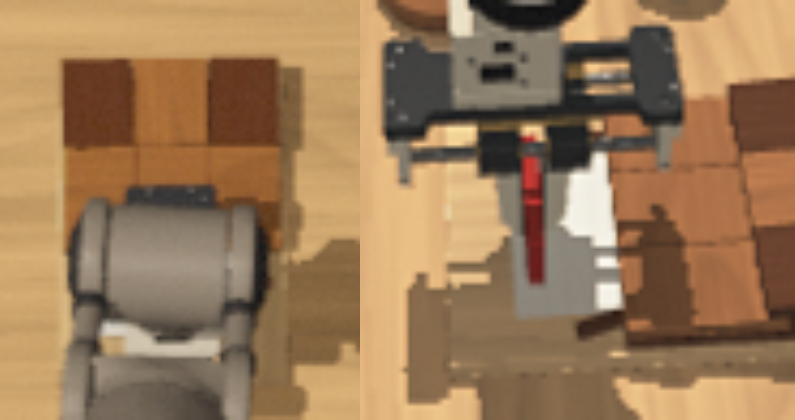

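The strip's front edge has gone under the lip (about (622,300) in the right half) inside the guides. The shingle is down and there is no side force. On to the stop.

Emit:
step_arm(commands=[[0,0.3,0,0,0,0,0],[0,0.6,0,0,0,0,0],[0,0.9,0,0,0,0,0],[0,1.2,0,0,0,0,0],[0,1.5,0,0,0,0,0]])

```text
time: 8.35
tool_pos: [0.5718, 0.0354, 0.0217]
tool_rot: [-3.142, -0.0, 1.571]
contact_force: [-0.9, 0.8, -0.5]
opening: 0.0118
grip_force: 40.0
```

Emit:
step_arm(commands=[[0,0.15,0,0,0,0,0],[0,0.3,0,0,0,0,0],[0,0.45,0,0,0,0,0],[0,0.6,0,0,0,0,0],[0,0.6,0,0,0,0,0]])

```text
time: 8.77
tool_pos: [0.5779, 0.0354, 0.0217]
tool_rot: [3.141, 0.0, 1.571]
contact_force: [-0.2, 0.4, -1.0]
opening: 0.0121
grip_force: 40.0
```

Emit:
step_arm(commands=[[0,0.05,0,0,0,0,0],[0,0.1,0,0,0,0,0],[0,0.15,0,0,0,0,0],[0,0.15,0,0,0,0,0]])

```text
time: 9.1
tool_pos: [0.5791, 0.0354, 0.0217]
tool_rot: [3.141, 0.0, 1.571]
contact_force: [1.0, 0.5, -1.3]
opening: 0.0117
grip_force: 40.0
```

Emit:
step_arm(commands=[[0,0.05,0,0,0,0,0],[0,0.1,0,0,0,0,0],[0,0.15,0,0,0,0,0],[0,0.15,0,0,0,0,0]])

```text
time: 9.43
tool_pos: [0.5798, 0.0356, 0.0217]
tool_rot: [-3.14, -0.0, 1.571]
contact_force: [-4.2, -0.0, 2.8]
opening: 0.0117
grip_force: 40.0
```

Contact at nose x≈0.649, where the stop was expected (0.648). One more small push confirms it, then I press down.

Emit:
step_arm(commands=[[0,0.05,0,0,0,0,0],[0,0.1,0,0,0,0,0],[0,0.1,0,0,0,0,0]])

```text
time: 9.68
tool_pos: [0.5799, 0.0357, 0.0217]
tool_rot: [-3.138, -0.0, 1.571]
contact_force: [-8.3, 0.6, 5.1]
opening: 0.0116
grip_force: 40.0
```

Emit:
step_arm(commands=[[0,0,0,-0.05,0,0,0],[0,0,0,-0.1,0,0,0],[0,0,0,-0.15,0,0,0],[0,0,0,-0.15,0,0,0]])

```text
time: 10.02
tool_pos: [0.5799, 0.0357, 0.0217]
tool_rot: [-3.139, -0.0, 1.571]
contact_force: [-12.3, 1.3, 16.4]
opening: 0.0116
grip_force: 40.0
```

Emit:
step_arm(commands=[[0,-0.08,0,0.04,0,0,0],[0,-0.08,0,0.04,0,0,0],[0,-0.08,0,0.04,0,0,0],[0,-0.08,0,0.04,0,0,0]])

```text
time: 10.35
tool_pos: [0.5799, 0.0357, 0.0217]
tool_rot: [-3.14, -0.0, 1.571]
contact_force: [-7.8, 1.0, 11.9]
opening: 0.0116
grip_force: 40.0
```

```bash
python3 - <<'E'
from h import *
s=read_camera("side");t=read_camera("top")
a=cv2.resize(t[110:210,200:285,::-1],(360,420));b=cv2.resize(s[150:230,220:320,::-1],(435,420))
cv2.imwrite("pics/c4.png",np.hstack([a,b]));print(observe()["contact_force"],observe()["tool_pos"],observe()["tool_rot"])
E
```

```text
[-8.90758579  1.2688745  11.0491836 ] [0.57988795 0.03567107 0.02167815] [-3.14037109e+00 -3.25560034e-04  1.57062706e+00]
```

View pics/c4.png

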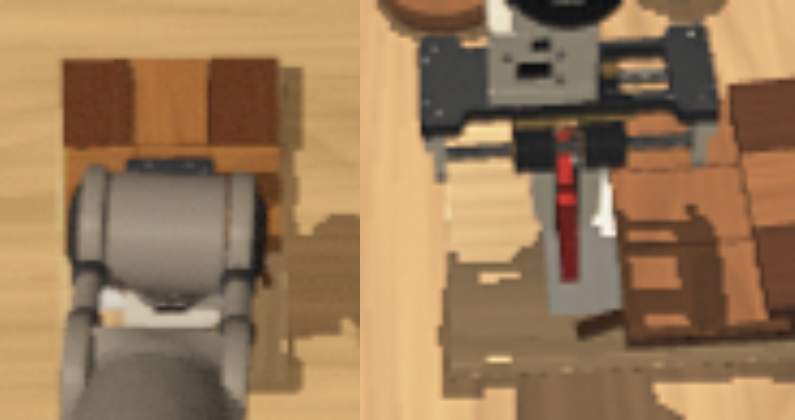

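The strip is under the lip. About 48 of its 84 mm is still visible in front (from (552,313) to (625,315) in the right half), so about 36 mm is under. The shingle lies flat and the push is about 11 N. Handing in.

```bash
python3 -c "
from cell import *
print(hand_in())"
```

```text
the job is handed in; nothing more can be done
None
```

I slid the strip under the shingle until it met the stop, about 36 mm in and square. I handed the job in with the gripper still holding it and pressing about 11 N down; the interface gave no verdict.

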